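# Push the saucer of circlips through the posts into its bay

## Task

With the fingertips, push the saucer of circlips along the shelf, through the narrow gap between the two short steel posts, until the whole saucer is past the posts and stands flat inside the fenced bay, then let go of it and draw clear. Only push it: do not lift, carry or tip it, and leave the bar-end weight, the indicator lens, the feeler gauge and the turntable of bolt cups as they are.

Things in the scene. Friction and masses are not known exactly. Their poses are not given: they have to be found in the camera images.
- saucer: Loose round white ceramic saucer with a few steel circlips in it (they stay in it). Outside diameter 90 mm at the rim, which is its widest part, 20 mm up; the side flares out from a foot of 64 mm diameter. Wall 4 mm, about 0.2 kg (varies). It slides on the shelf. Origin: centre of its underside; z up.
- bay: Fixed bay, no floor of its own. Origin: on the shelf, midway between its two upright posts (diameter 22, 38 mm tall, axes at x=0, y=+/-59.5 mm; 97 mm clear between). x points through the gap into the bay, z up. Behind the posts, strips 24 mm tall, 4 mm thick: sides (inner faces y=+/-57.5 mm), back (inner face x=130 mm). A saucer just past the posts has its centre at x=56 mm; 85 mm if touching the back.
- end_weight: Loose bystander: chrome handlebar end weight, upright stepped cylinder, diameter 32 mm, 46 mm tall. Origin: centre of its underside.
- lens: Loose bystander: indicator lens, rounded dome on a flange, 44 x 66 mm, 24 mm tall. Origin: centre of its underside.
- feeler_gauge: Loose bystander: steel feeler gauge lying flat, 100 mm long (its x axis), 16 mm wide, 10 mm thick. Origin: centre of its underside.
- turntable_foot: Bystander: fixed foot of the plastic turntable, which is 190 mm in diameter and turns about the upright axis here; with its five bolt cups it is 52 mm tall. Origin: on the shelf, on the axis.
- turntable_cup (a point): Centre of the rim of one bolt cup on the turntable, 62 mm from the axis and 52 mm above the shelf; shows how far the turntable is turned. To be left as it is.
Mind the look-alikes: they are no part of the job. Of the things shaped like the saucer, the white one is meant.

How it is judged:
At the end, for the whole second after the job is handed in: The saucer is flat on the shelf and at rest inside the bay, its centre 52 to 90 mm past the line of the posts and within 18 mm of the bay's middle line; end weight, lens, feeler gauge and the turntable's marked cup are within 20 mm of where they were (x of saucer in the frame of bay between 0.052 and 0.09 m and y of saucer in the frame of bay between -0.018 and 0.018 m and height (world z) of saucer below 0.004 m and angle between saucer's own z axis and vertical below 0.08 rad and linear speed of saucer below 0.01 m/s and distance of each of end_weight, lens, feeler_gauge, turntable_cup from where it was at the start of the episode below 0.02 m); the robot touches nothing.
It fails at once if the saucer is lifted off the shelf (more than 12 mm) (height (world z) of saucer above 0.012 m).
It fails at once if the saucer is tipped (more than 0.3 rad) (angle between saucer's own z axis and vertical above 0.3 rad).
It fails at once if the end weight, lens or feeler gauge is shifted more than 20 mm or knocked over (distance of any of end_weight, lens, feeler_gauge from where it was at the start of the episode above 0.02 m or angle between any of end_weight, lens, feeler_gauge's own z axis and vertical above 0.5 rad).
It fails at once if the turntable is turned so that its cups shift more than 20 mm (distance of turntable_cup from where it was at the start of the episode above 0.02 m).
It also fails if it takes over 51 s, if anything falls off the work surface, if the arm or the gripper's body presses on something with over 40 N, if the wrist force passes 120 N, or if a joint passes its speed limit or range.

## Robot

A 6-joint arm with a two-finger parallel gripper is mounted at the origin on the work surface. World frame = base frame: x ahead of the robot, y to its left, z up, the work surface at z = 0. Lengths are in m, angles in rad, forces in N, time in s.
With the tool pointing down it reaches from about 0.35 to 0.875 m from the base axis. Payload 4.2 kg.
Tool frame: the origin (TCP) lies at the very end of the fingers, on their centre line; the grasp point (between the pads) lies 19 mm behind it (env.grip_depth is the distance from the TCP to the grasp point, in m); x points along the fingers, y is the direction in which the jaws open and shut, and the axes are right-handed (so a half turn about x gives the same grasp; the last joint's range is limited). The gripper opens to 87 mm and grips with 3 to 60 N. Pads are 19 mm wide; open, the fingers measure 117 mm over their backs; the gripper's body (75 mm by 190 mm) begins 51 mm behind the grasp point.
Start: joints at [1.429, 0.385, 0.008, 0, -1.194, -0.259], TCP at [0.244, 0.575, 0.223] pointing down, gripper open.
Joint ranges: [-3.14, 3.14], [-1.21, 2.06], [-1.07, 1.41], [-3.16, 2.05], [-2.99, -0.16], [-3.1, 3.1]. Speed limits (rad/s): [2.79, 2.79, 3.14, 3.14, 3.14, 3.14].

## Interface

Orientations are given as a rotation vector (axis times angle).
In Python, from workcell import env gives the robot as it stands.
- The arm moves only by the tool drive_tool, never from a script. Its argument "series" is a list of rows, each a list of 2 entries, a list of its own where there are three numbers: the shift along the world's x, y, z in mm, then the turn, a rotation vector about the world's x, y, z in rad. In form: [[[dx, dy, dz], [rx, ry, rz]], ...]. A call has exactly 8 rows; each row shifts and turns the commanded pose from where the row before left it; what a row does not reach is not made up. A row lasts 1/12 s, in which the tool goes at most 41.7 mm and 7.16 degrees, less where a joint would pass 70% of its speed; a pose out of reach is approached as far as the arm can. A call is refused whole if a number of a shift passes 41.7 or a number of a turn 0.125, either way. A call with a gripper value outside its range is refused whole. "jaw" is the closure, from 0 (fully open) to 1 (shut), set as the call begins (left out, the last holds). The fingers move at their own pace and stop on an object; "grip_force" is the grip in N (left out, the last holds). Time passes only in rows, so rows that do not move let the fingers close, or fill a call up. It gives the time, the measured TCP pose, the force and the opening at its end, in the units of the state.
- env.read_state(): the state, without advancing time (a new reading comes with each control period).
- env.read_camera(name): name is "side" or "top"; returns the picture (400x640x3 uint8, red, green, blue); there is no depth.
- env.camera_params(name): a dict with "fovy" (degrees; the focal length in pixels is half the picture's height over the tangent of half this angle, whatever the lens; pixels are square), "cx", "cy" (the principal point, pixels), "R" (3x3) and "t" (3): a world point X has camera coordinates R X + t. Camera axes: x right, y down, z forward; pixel columns grow to the right and rows downward; lengths in m; the calibration is good to about 2 mm. A picture is of the moment at which its call begins. camera_params takes no time and is no camera call.
- env.sign_off(): hands the job in, once; it reports no verdict.
The state is a dict: "clock": time; "qpos": joint angles; "joint_vel": joint speeds; "joint_torque": joint torques, N m; "ee_pos": TCP position; "ee_rot": TCP orientation; "ft_force": force on the tool from outside, world axes, zero at the start; "moment": the same for the moment, N m; "grip_width": finger opening in m.
Only numpy, scipy, OpenCV 4.12 (cv2) and the standard library are available. Lean on these libraries where they do the work, as an engineer would, in place of code of your own. Each camera call takes 0.05 s, during which the arm holds its last target. There are 200 camera calls.

## Working session

There is one attempt and no reset: what is moved stays moved. The work goes in short steps, Python scripts to look and compute and a tool call to move; the robot and the scene stay as the last step left them, time stands still between calls to the robot, and variables do not carry over. Pictures are saved under pics/ and viewed, about 8 in all and at most 12, crops included, and the job is handed in when it is done.

Besides the shell and the picture viewer there is one more tool, called in YAML: its name, and indented under it one key for each argument. drive_tool: Moves the arm, as the interface text tells. Its arguments: {"type":"object","properties":{"series":{"type":"array"},"jaw":{"type":"number"},"grip_force":{"type":"number"}},"required":["series"]}

```bash
mkdir -p pics; cat > h.py <<'E'
import numpy as np,cv2
from workcell import env
def cast(name,u,v,z):
    p=env.camera_params(name);f=200/np.tan(np.radians(p['fovy'])/2)
    R=np.array(p['R']);t=np.array(p['t']);c=-R.T@t
    d=R.T@np.array([(u-p['cx'])/f,(v-p['cy'])/f,1]);s=(z-c[2])/d[2];return c+s*d
def snap(name,fn):
    im=np.array(env.read_camera(name))[:,:,::-1].copy();cv2.imwrite('pics/'+fn+'.png',im);return im
E
python3 - <<'E'
from h import *
snap('top','t0');snap('side','s0')
for n in('top','side'):print(n,env.camera_params(n))
s=env.read_state();print(s['ee_pos'],s['ee_rot'],s['grip_width'],s['clock'])
E
```

```text
top {'fovy': 48.845038693102275, 'cx': 311.6376438691385, 'cy': 203.36568461001593, 'R': array([[-0.00963648, -0.99978634, -0.01828693],
       [-0.9940314 ,  0.01156519, -0.10847964],
       [ 0.10866795,  0.01713242, -0.99393046]]), 't': array([-0.16521105,  0.62259023,  0.97839233])}
side {'fovy': 54.121161612898035, 'cx': 321.2693665715296, 'cy': 199.48456092549148, 'R': array([[-0.98699885, -0.16026229, -0.01221788],
       [-0.0726754 ,  0.51279725, -0.85542812],
       [ 0.14335817, -0.84341863, -0.51777742]]), 't': array([0.58134201, 0.19781148, 0.74238905])}
[0.24363503 0.5749936  0.22158868] [-2.00151912  0.40875243  2.00209816] 0.08717855316453701 0.1
```

View pics/t0.png

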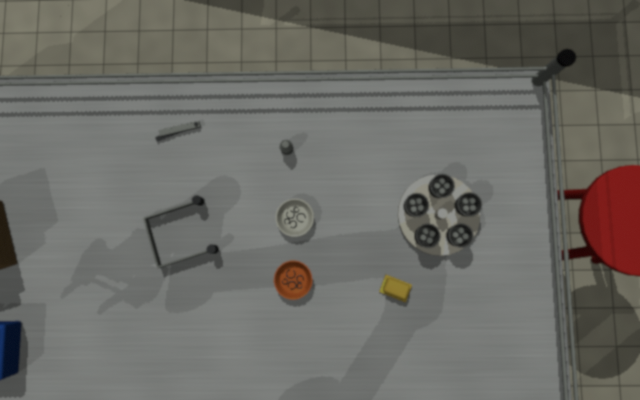

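View pics/s0.png

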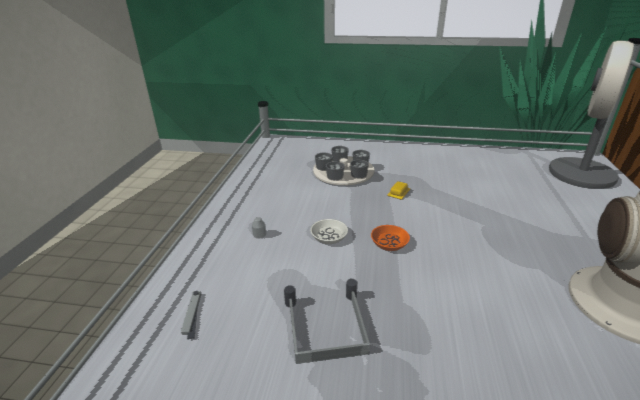

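The top view shows the white saucer at about (296,220), with the orange look-alike at (293,281). The post tops are at about (198,201) and (212,249), and the bay's back is near (147,218)-(163,270). The end weight is at (287,148), the gauge at (178,131), and the lens at (396,288). The side view agrees. Next I'll measure these.

```bash
python3 - <<'E'
from h import *
im=cv2.imread('pics/t0.png');s=cv2.imread('pics/s0.png')
sc=cv2.resize(im[110:310,130:330],(800,800),interpolation=cv2.INTER_CUBIC)
cv2.imwrite('pics/c0.png',cv2.resize(im[180:320,130:330],(800,560),interpolation=cv2.INTER_CUBIC))
cv2.imwrite('pics/c1.png',cv2.resize(s[200:370,230:430],(700,595),interpolation=cv2.INTER_CUBIC))
for n,pts in (('top',[('saucer',296,219,.02),('orange',293,281,.02),('postA',198,201,.038),('postB',212,249,.038),('bk1',147,218,.024),('bk2',163,270,.024),('wt',286,147,.046),('lens',396,289,.012),('tt',441,214,.02)]),('side',[('saucer',330,231,.02),('orange',391,238,.02),('postA',290,289,.038),('postB',351,283,.038)])):
  for k,u,v,z in pts: print(n,k,cast(n,u,v,z).round(4))
E
```

```text
top saucer [ 0.5862 -0.135   0.02  ]
top orange [ 0.4445 -0.1274  0.02  ]
top postA [0.6287 0.0888 0.038 ]
top postB [0.5188 0.0549 0.038 ]
top bk1 [0.592  0.2109 0.024 ]
top bk2 [0.4722 0.1703 0.024 ]
top wt [ 0.7503 -0.1144  0.046 ]
top lens [ 0.424  -0.3623  0.012 ]
top tt [ 0.594  -0.4695  0.02  ]
side saucer [ 0.5881 -0.1244  0.02  ]
side orange [ 0.4463 -0.1174  0.02  ]
side postA [0.6326 0.0945 0.038 ]
side postB [0.5212 0.0616 0.038 ]
```

View pics/c0.png

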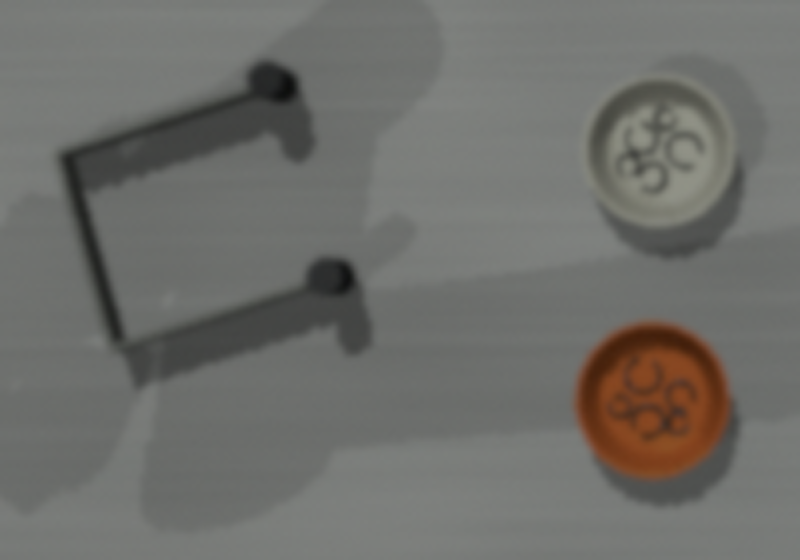

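View pics/c1.png

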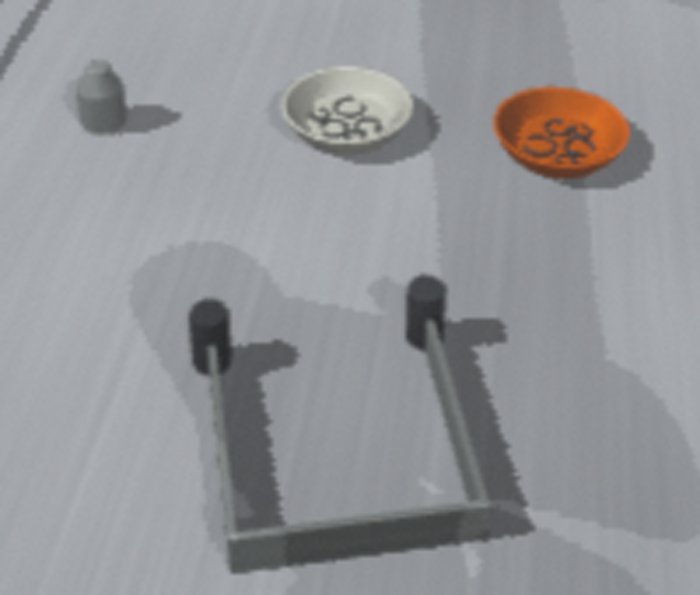

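The crops give refined pixels. In the top view the saucer rim centre is about (294.8,217.7), and the post tops are (196.5,200.2) and (211.5,249). In the side view the post tops are (290,289.1) and (352,282.3), and the saucer is (329.1,230.9). I'll triangulate these and plan the push.

```bash
cat >> h.py <<'E'
from scipy.spatial.transform import Rotation as Ro
def saucer(name,im,lo=None):
    hsv=cv2.cvtColor(im,cv2.COLOR_BGR2HSV)
    b=im.astype(int); m=((b[:,:,2]-b[:,:,0]>6)&(hsv[:,:,1]<70)&(b[:,:,2]>100)).astype(np.uint8)
    if lo: k=np.zeros_like(m);k[lo[1]:lo[3],lo[0]:lo[2]]=1;m*=k
    m=cv2.morphologyEx(m,cv2.MORPH_CLOSE,np.ones((3,3)))
    c=max(cv2.findContours(m,0,1)[0],key=cv2.contourArea)
    return cv2.fitEllipse(cv2.convexHull(c))
def tri(ut,us):
    A=[];b=[]
    for n,(u,v) in(('top',ut),('side',us)):
        p0=cast(n,u,v,0);d=cast(n,u,v,.1)-p0;d/=np.linalg.norm(d);P=np.eye(3)-np.outer(d,d);A.append(P);b.append(P@p0)
    return np.linalg.lstsq(np.vstack(A),np.hstack(b),rcond=None)[0]
E
python3 - <<'E'
from h import *
t=cv2.imread('pics/t0.png');s=cv2.imread('pics/s0.png')
et=saucer('top',t,(260,180,340,255));es=saucer('side',s,(300,205,355,250));print(et,es)
print('S',tri(et[0],(329.1,230.9)),cast('top',*et[0],.02),cast('side',329.1,230.9,.02))
print('A',tri((196.5,200.2),(290,289.1)),cast('top',196.5,200.2,.038),cast('side',290,289.1,.038));print('B',tri((211.5,249),(352,282.3)),cast('top',211.5,249,.038),cast('side',352,282.3,.038))
st=env.read_state();R=Ro.from_rotvec(st['ee_rot']).as_matrix();print(R.round(3))
E
```

```text
((294.38067626953125, 217.3044891357422), (36.63334274291992, 37.830909729003906), 64.19866180419922) ((328.50103759765625, 229.87844848632812), (21.172908782958984, 35.921226501464844), 90.2892837524414)
S [ 0.59087    -0.1310081   0.01525507] [ 0.59013124 -0.13131119  0.02      ] [ 0.59029046 -0.12450358  0.02      ]
A [0.63188566 0.09295128 0.03621727] [0.63056325 0.09225783 0.038     ] [0.63250919 0.09470797 0.038     ]
B [0.51924255 0.05665861 0.03541587] [0.51881219 0.05600241 0.038     ] [0.51946658 0.05943078 0.038     ]
[[-0.001 -0.39  -0.921]
 [-0.002 -0.921  0.39 ]
 [-1.     0.002 -0.   ]]
```

Saucer is at about (0.590,-0.131) and the gap midpoint at (0.576,0.075). The bay axis points 108° from +x, and the saucer sits 49 mm off the bay's middle line. Plan: narrow the jaws to about 50 mm as a two-finger cradle facing about 97°, push at 83° to the middle line, then push at 108° into the bay.

drive_tool:
  series:
    - [[15,-33,-2],[0,0,-0.044]]
    - [[15,-33,-2],[0,0,-0.044]]
    - [[15,-33,-2],[0,0,-0.044]]
    - [[15,-33,-2],[0,0,-0.044]]
    - [[15,-33,-2],[0,0,-0.044]]
    - [[15,-33,-2],[0,0,-0.044]]
    - [[15,-33,-2],[0,0,-0.044]]
    - [[15,-33,-2],[0,0,-0.044]]
  jaw: 0.43

```text
clock: 0.77
ee_pos: [0.3639, 0.3095, 0.2062]
ee_rot: [-1.78, 0.706, 1.781]
ft_force: [0.8, 0.5, -0.7]
grip_width: 0.051
```

drive_tool:
  series:
    - [[15,-33,-2],[0,0,-0.044]]
    - [[15,-33,-2],[0,0,-0.044]]
    - [[15,-33,-2],[0,0,-0.044]]
    - [[15,-33,-2],[0,0,-0.044]]
    - [[15,-33,-2],[0,0,-0.044]]
    - [[15,-33,-2],[0,0,-0.044]]
    - [[15,-33,-2],[0,0,-0.044]]
    - [[15,-33,-2],[0,0,-0.044]]

```text
clock: 1.43
ee_pos: [0.4839, 0.0456, 0.1903]
ee_rot: [-1.542, 0.953, 1.543]
ft_force: [0.3, 0.9, 0.2]
grip_width: 0.0496
```

drive_tool:
  series:
    - [[15,-33,-2],[0,0,-0.044]]
    - [[15,-33,-2],[0,0,-0.044]]
    - [[15,-33,-2],[0,0,-0.044]]
    - [[15,-33,-2],[0,0,-0.044]]
    - [[15,-33,-2],[0,0,-0.044]]
    - [[15,-33,-2],[0,0,-0.044]]
    - [[15,-33,-2],[0,0,-0.044]]
    - [[0,0,0],[0,0,0]]

```text
clock: 2.1
ee_pos: [0.5901, -0.1884, 0.1747]
ee_rot: [-1.32, 1.135, 1.32]
ft_force: [0.5, 0.5, 0.7]
grip_width: 0.0498
```

drive_tool:
  series:
    - [[13,-25,0],[0,0,0]]
    - [[0,0,-25],[0,0,0]]
    - [[0,0,-28],[0,0,0]]
    - [[0,0,-28],[0,0,0]]
    - [[0,0,-28],[0,0,0]]
    - [[0,0,-26],[0,0,0]]
    - [[0,0,-20],[0,0,0]]
    - [[0,0,-10],[0,0,0]]

```text
clock: 2.77
ee_pos: [0.5993, -0.2078, 0.008]
ee_rot: [-1.32, 1.134, 1.33]
ft_force: [-1.3, 0.6, -0.6]
grip_width: 0.0497
```

```bash
python3 - <<'E'
from h import *
t=snap('top','t1');s=snap('side','s1')
cv2.imwrite('pics/c2.png',np.hstack([cv2.resize(t[160:310,130:330],(400,300)),cv2.resize(s[180:330,230:430],(400,300))]))
st=env.read_state();print(st['ee_pos'],st['ft_force'])
E
```

```text
[ 0.60012737 -0.20806509  0.00929199] [-0.05916254 -0.2792913   0.35490037]
```

View pics/c2.png

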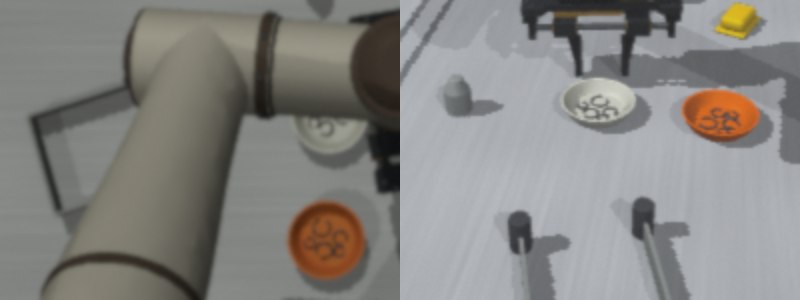

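The crop shows both fingertips (pixels 578 and 627) evenly behind the white saucer, clear of everything. Now the first push.

drive_tool:
  series:
    - [[0,7,0],[0,0,0]]
    - [[0,8,0],[0,0,0]]
    - [[0,8,0],[0,0,0]]
    - [[0,8,0],[0,0,0]]
    - [[1,8,0],[0,0,0]]
    - [[1,8,0],[0,0,0]]
    - [[1,7,0],[0,0,0]]
    - [[1,6,0],[0,0,0]]

```text
clock: 3.53
ee_pos: [0.6062, -0.1478, 0.012]
ee_rot: [-1.326, 1.13, 1.324]
ft_force: [0.4, -1.3, 1.0]
grip_width: 0.0498
```

```bash
python3 - <<'E'
from h import *
t=snap('top','t2');s=snap('side','s2')
cv2.imwrite('pics/c3.png',cv2.resize(s[180:330,230:430],(800,600)))
st=env.read_state();print(st['ee_pos'],st['ft_force'])
es=saucer('side',s,(290,195,360,270));print(es,cast('side',*es[0],.02))
E
```

```text
[ 0.60625663 -0.14737507  0.01169418] [-0.01354397 -0.63549827 -0.98684565]
((323.9977722167969, 237.33834838867188), (21.562744140625, 36.97151184082031), 90.22889709472656) [ 0.59828127 -0.09783792  0.02      ]
```

View pics/c3.png

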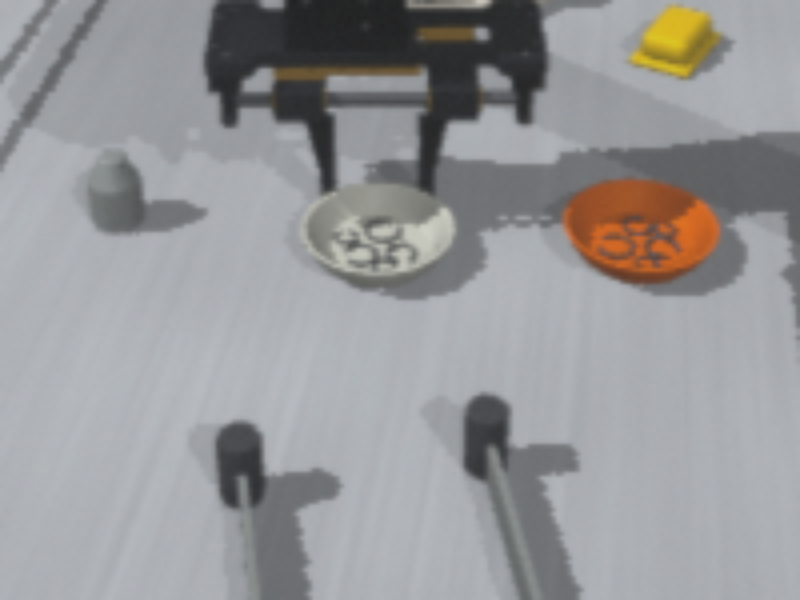

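The saucer is seated in the two-finger cradle: its centre is at (378,232) in the crop, with the fingers at 327 and 428. The tool-based and camera estimates of the saucer agree within 3 mm. Continuing.

drive_tool:
  series:
    - [[0,6,-1],[0,0,0]]
    - [[1,10,-1],[0,0,0]]
    - [[1,12,0],[0,0,0]]
    - [[1,13,0],[0,0,0]]
    - [[1,13,0],[0,0,0]]
    - [[1,13,0],[0,0,0]]
    - [[0,10,-1],[0,0,0]]
    - [[0,6,0],[0,0,0]]

```text
clock: 4.3
ee_pos: [0.611, -0.0637, 0.0086]
ee_rot: [-1.326, 1.129, 1.326]
ft_force: [-0.3, -2.1, 2.6]
grip_width: 0.0496
```

```bash
python3 - <<'E'
from h import *
s=snap('side','s3')
cv2.imwrite('pics/c4.png',cv2.resize(s[200:350,230:430],(800,600)))
st=env.read_state();print(st['ee_pos'],st['ft_force'])
es=saucer('side',s,(280,195,370,300));p=cast('side',*es[0],.02);print(es,p)
A=np.array([.6325,.0947]);B=np.array([.5195,.0594]);v=(B-A)/np.linalg.norm(B-A);u=np.array([v[1],-v[0]]);d=p[:2]-(A+B)/2;print('bay xy',d@u,d@v,u)
E
```

```text
[ 0.61100672 -0.06318848  0.00857201] [ 0.41579452 -0.06625012  0.206429  ]
((315.7998352050781, 260.0080871582031), (25.702411651611328, 40.60020065307617), 89.98793029785156) [ 0.60313847 -0.01606712  0.02      ]
bay xy -0.09697333997315677 0.001861605244670432 [-0.2981788   0.95451003]
```

View pics/c4.png

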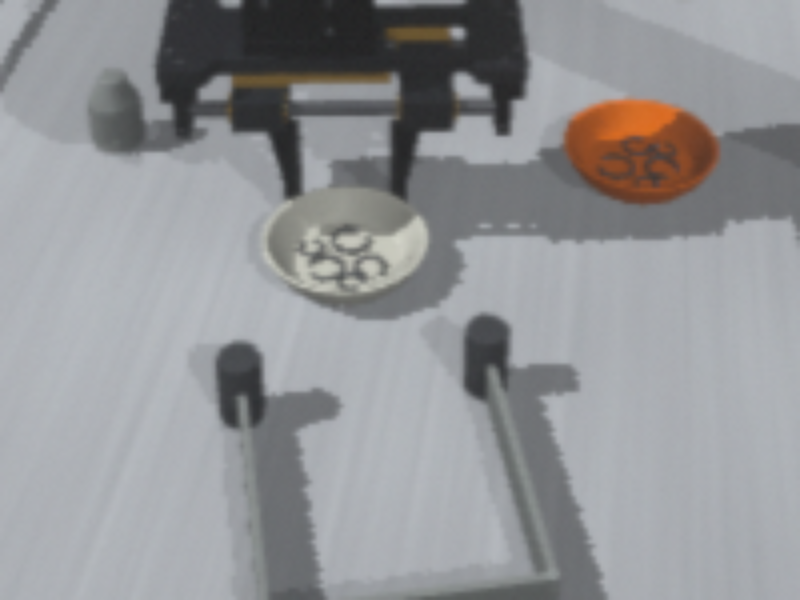

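The saucer is centred at (346,243) in the crop, about 97 mm before the posts and 2 mm off the middle line. Now I push along the bay axis, stopping just before the gap to check.

drive_tool:
  series:
    - [[-1,5,0],[0,0,0]]
    - [[-2,7,0],[0,0,0]]
    - [[-2,8,0],[0,0,0]]
    - [[-2,8,0],[0,0,0]]
    - [[-2,8,0],[0,0,0]]
    - [[-2,8,0],[0,0,0]]
    - [[-2,6,0],[0,0,0]]
    - [[-1,4,0],[0,0,0]]

```text
clock: 5.02
ee_pos: [0.5964, -0.0106, 0.0085]
ee_rot: [-1.325, 1.13, 1.325]
ft_force: [-0.7, -2.0, 0.4]
grip_width: 0.0498
```

```bash
python3 - <<'E'
from h import *
s=snap('side','s4')
cv2.imwrite('pics/c5.png',cv2.resize(s[230:380,230:430],(800,600),interpolation=cv2.INTER_CUBIC))
st=env.read_state();print(st['ee_pos'],st['ft_force'])
es=saucer('side',s,(280,195,370,320));p=cast('side',*es[0],.02);print(es,p)
A=np.array([.6325,.0947]);B=np.array([.5195,.0594]);v=(B-A)/np.linalg.norm(B-A);u=np.array([v[1],-v[0]]);d=p[:2]-(A+B)/2;print('bay xy',d@u,d@v,u)
E
```

```text
[ 0.59631217 -0.01020481  0.00848469] [-0.46010103 -0.18911934 -0.14114558]
((318.2931823730469, 277.9672546386719), (29.074068069458008, 43.172088623046875), 89.46772003173828) [0.5886645  0.03775604 0.02      ]
bay xy -0.041282763003629014 -0.00037176623803839785 [-0.2981788   0.95451003]
```

View pics/c5.png

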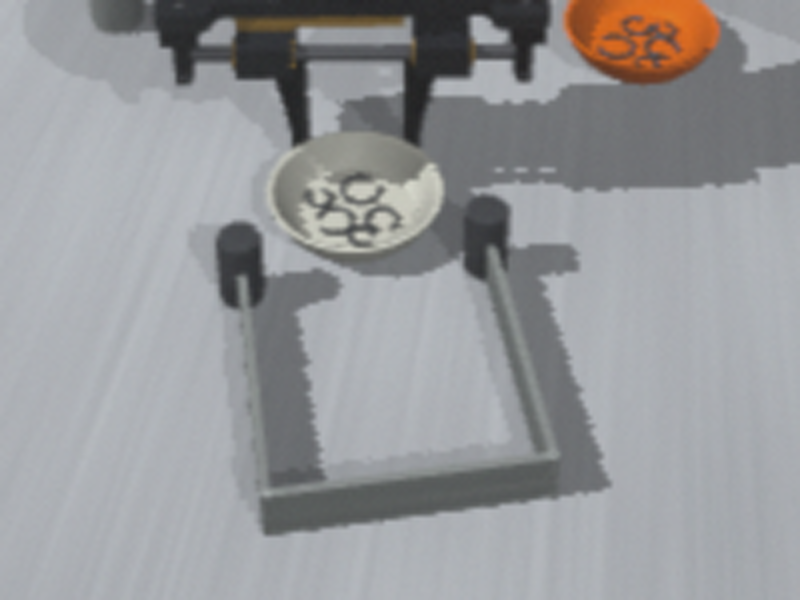

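The saucer is centred at (356,192) in the crop, just short of the posts at (240,240) and (487,215). It measures 0 mm lateral offset. Now slowly through the gap.

drive_tool:
  series:
    - [[-1.5,5,0],[0,0,0]]
    - [[-1.5,5,0],[0,0,0]]
    - [[-1.5,5,0],[0,0,0]]
    - [[-1.5,5,0],[0,0,0]]
    - [[-1.5,5,0],[0,0,0]]
    - [[-1.5,5,0],[0,0,0]]
    - [[-1.5,5,0],[0,0,0]]
    - [[-1.5,4,0],[0,0,0]]

```text
clock: 5.73
ee_pos: [0.5846, 0.0281, 0.0085]
ee_rot: [-1.325, 1.13, 1.325]
ft_force: [0.8, -1.7, 0.4]
grip_width: 0.0496
```

```bash
python3 - <<'E'
from h import *
s=snap('side','s5')
cv2.imwrite('pics/c6.png',cv2.resize(s[230:380,230:430],(800,600),interpolation=cv2.INTER_CUBIC))
st=env.read_state();print(st['ee_pos'],st['ft_force'])
es=saucer('side',s,(280,195,370,340));p=cast('side',*es[0],.02);print(es,p)
A=np.array([.6325,.0947]);B=np.array([.5195,.0594]);v=(B-A)/np.linalg.norm(B-A);u=np.array([v[1],-v[0]]);d=p[:2]-(A+B)/2;print('bay xy',d@u,d@v,u)
E
```

```text
[0.58442253 0.02857717 0.00851282] [-0.4642881   0.51183003 -0.831618  ]
((320.8368225097656, 292.24957275390625), (32.521766662597656, 44.933860778808594), 88.3387451171875) [0.57721827 0.07620679 0.02      ]
bay xy -0.0011681118515415887 -0.0009114271216054091 [-0.2981788   0.95451003]
```

View pics/c6.png

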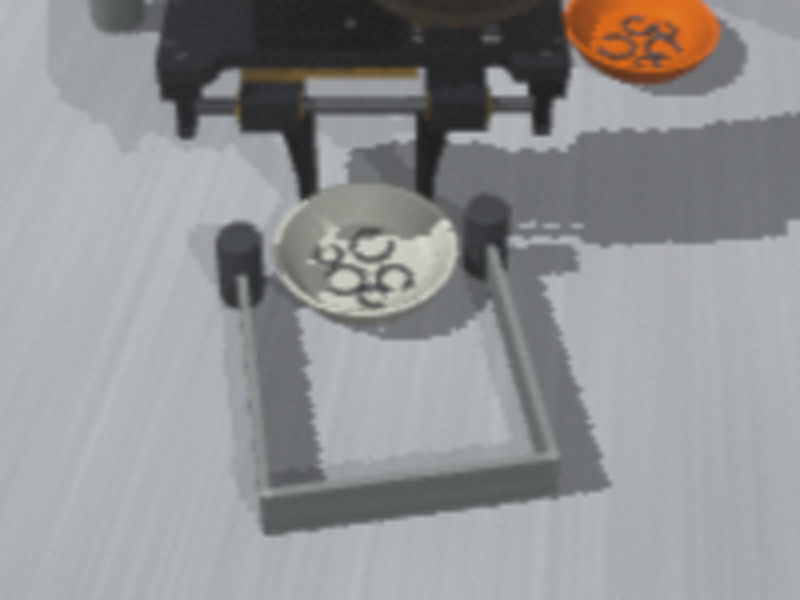

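The saucer is halfway through the gap with even clearance either side and no side force. The tool is still 8° off the bay axis, which would bring one finger's back close to a post. So I'll back off 8 mm, square up and narrow the jaws, then finish the push.

drive_tool:
  series:
    - [[1,-4,0],[0,0,0]]
    - [[1.4,-4,0],[0,0,0]]
    - [[1.7,0.4,0],[0,0,0.036]]
    - [[1.7,0.4,0],[0,0,0.036]]
    - [[1.7,0.4,0],[0,0,0.036]]
    - [[1.7,0.4,0],[0,0,0.036]]
    - [[0,0,0],[0,0,0]]
    - [[0,0,0],[0,0,0]]
  jaw: 0.54

```text
clock: 6.45
ee_pos: [0.594, 0.0206, 0.0084]
ee_rot: [-1.427, 1.052, 1.427]
ft_force: [-1.0, -0.3, -0.3]
grip_width: 0.0401
```

drive_tool:
  series:
    - [[-2,6,0],[0,0,0]]
    - [[-2,6,0],[0,0,0]]
    - [[-2.5,8,0],[0,0,0]]
    - [[-2.5,8,0],[0,0,0]]
    - [[-2.5,8,0],[0,0,0]]
    - [[-2.5,8,0],[0,0,0]]
    - [[-2,6,0],[0,0,0]]
    - [[-1,4,0],[0,0,0]]

```text
clock: 7.12
ee_pos: [0.5766, 0.0762, 0.0086]
ee_rot: [-1.429, 1.05, 1.429]
ft_force: [0.6, -0.7, 0.5]
grip_width: 0.0399
```

```bash
cat >> h.py <<'E'
def bay(fn,box=(280,195,370,350)):
    s=snap('side',fn)
    cv2.imwrite('pics/c_'+fn+'.png',cv2.resize(s[230:380,230:430],(800,600),interpolation=cv2.INTER_CUBIC))
    es=saucer('side',s,box);p=cast('side',*es[0],.02);print(es,p)
    A=np.array([.6325,.0947]);B=np.array([.5195,.0594]);v=(B-A)/np.linalg.norm(B-A);u=np.array([v[1],-v[0]])
    for q in (p,env.read_state()['ee_pos']):
        d=q[:2]-(A+B)/2;print('bay xy',d@u,d@v)
E
python3 -c "
from h import *
bay('s6');st=env.read_state();print(st['ee_pos'],st['ft_force'])"
```

```text
((325.4823913574219, 312.4792785644531), (36.79977035522461, 48.000064849853516), 88.54825592041016) [0.56074638 0.12500441 0.02      ]
bay xy 0.05032127099575632 0.0002607402878426129
bay xy -0.0007093609508857401 -0.00044894760449352717
[0.57664004 0.07650677 0.00859602] [-0.23465607  1.10541381  0.09421746]
```

View pics/c_s6.png

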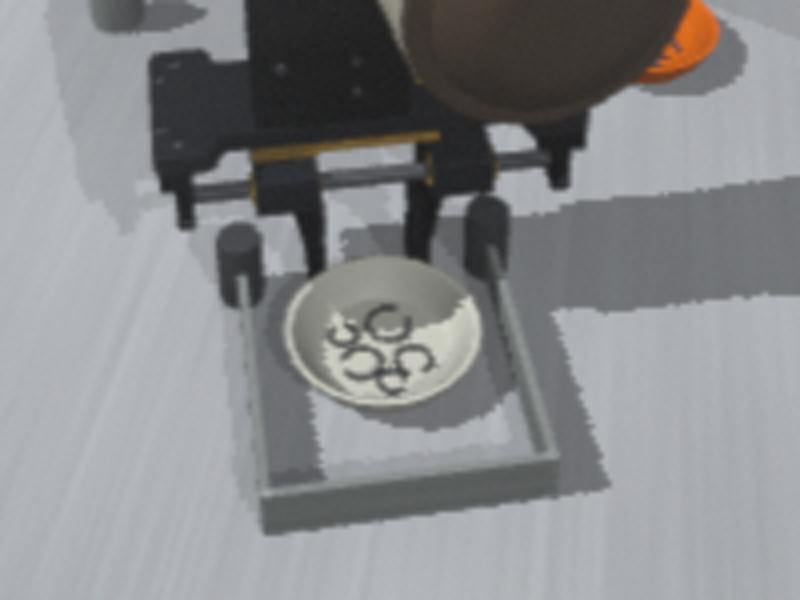

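The saucer is 50 mm past the posts and centred, with the fingers comfortably between the posts. I'll push 20 mm more, then draw straight back and up.

drive_tool:
  series:
    - [[-1,4,0],[0,0,0]]
    - [[-1.5,5,0],[0,0,0]]
    - [[-1.5,5,0],[0,0,0]]
    - [[-1.5,4,0],[0,0,0]]
    - [[-0.5,2,0],[0,0,0]]
    - [[0,0,0],[0,0,0]]
    - [[1,-4,0],[0,0,0]]
    - [[2,-6,0],[0,0,0]]

```text
clock: 7.83
ee_pos: [0.574, 0.0851, 0.0086]
ee_rot: [-1.429, 1.05, 1.429]
ft_force: [0.7, 0.6, 0.1]
grip_width: 0.0402
```

drive_tool:
  series:
    - [[3,-9,0],[0,0,0]]
    - [[4,-12,0],[0,0,0]]
    - [[4,-13,0],[0,0,0]]
    - [[4,-13,10],[0,0,0]]
    - [[4,-13,25],[0,0,0]]
    - [[0,0,35],[0,0,0]]
    - [[0,0,35],[0,0,0]]
    - [[0,0,35],[0,0,0]]

```text
clock: 8.5
ee_pos: [0.5929, 0.0229, 0.1498]
ee_rot: [-1.426, 1.053, 1.427]
ft_force: [0.8, -0.4, 0.0]
grip_width: 0.0401
```

drive_tool:
  series:
    - [[0,-20,10],[0,0,0]]
    - [[0,-20,0],[0,0,0]]
    - [[0,-20,0],[0,0,0]]
    - [[0,-20,0],[0,0,0]]
    - [[0,-20,0],[0,0,0]]
    - [[0,0,0],[0,0,0]]
    - [[0,0,0],[0,0,0]]
    - [[0,0,0],[0,0,0]]

```text
clock: 9.17
ee_pos: [0.5929, -0.0756, 0.1584]
ee_rot: [-1.427, 1.052, 1.427]
ft_force: [0.2, -0.1, 0.3]
grip_width: 0.0393
```

```bash
python3 -c "
from h import *
bay('s7');snap('side','s8');st=env.read_state();print(st['ee_pos'],st['ft_force'],st['clock'])
a=cv2.imread('pics/s0.png');b=cv2.imread('pics/s8.png');cv2.imwrite('pics/cmp.png',np.vstack([cv2.resize(x[130:370,160:480],(400*2//2,300)) for x in(a,b)]))"
```

```text
((326.811767578125, 321.0998840332031), (38.90348815917969, 49.02587890625), 89.88368225097656) [0.55542656 0.14429211 0.02      ]
bay xy 0.07031782850193233 -0.00041261740650835806
bay xy -0.15028842216501342 0.02914826188709748
[ 0.59302986 -0.07471102  0.15849909] [ 0.15806617 -0.44573846  0.3185322 ] 9.2667
```

View pics/cmp.png

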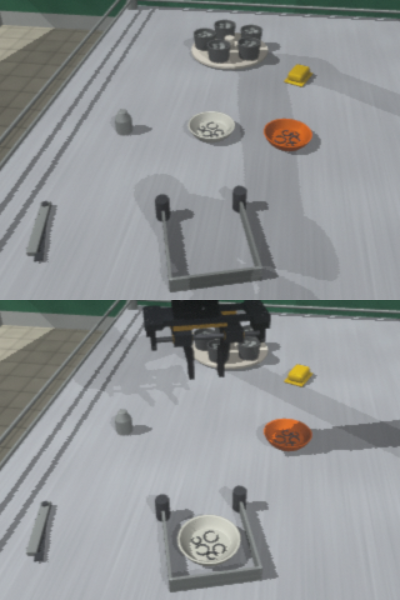

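The before-and-after view shows the saucer flat in the bay at 70 mm past the posts and 0 mm lateral. The weight, gauge, lens and orange saucer haven't moved, and the arm is clear.

```bash
python3 -c "
from h import *
print(env.sign_off())"
```

```text
the job is handed in; nothing more can be done
None
```

I pushed the white saucer through the gap between the posts with the two narrowed fingertips, without lifting it. The fingers were then drawn back and raised clear, and the job was handed in at about 9.3 s of the 51 s allowed.

- **Saucer:** The last side-camera check put its centre about 70 mm past the posts and within 1 mm of the bay's middle line. It looked flat, with the circlips still in it.
- **Robot:** The tool was at 0.158 m height, with the measured force near zero.
- **Bystanders:** The end weight, lens, feeler gauge and orange saucer looked unmoved against the first picture. The turntable was partly hidden behind the gripper in the final view, so I could not fully compare it, but nothing went near it.
- **Disagreement:** The two cameras differed by about 2–7 mm in absolute position. I used the side view because it agreed with the tool position to about 3 mm.

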